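# Click the green filter into the beam and take the picture

## Robot

A 7-joint arm with a two-finger parallel gripper is mounted at the origin on a cart in front of the work surface, level with it; the furniture and walls round the work are solid. World frame = base frame: x ahead of the robot, y to its left, z up, the work surface at z = 0. Lengths are in m, angles in rad, forces in N, time in s.
With the tool pointing down it reaches from about 0.35 to 0.9 m from the base axis. Payload 19.9 kg.
Tool frame: the origin (TCP) lies midway between the tips of the shut fingers; the grasp point (between the pads) lies 19 mm behind it (env.grip_depth is the distance from the TCP to the grasp point, in m); z points along the fingers, y is the line along which they close (so a half turn about z gives the same grasp; the last joint's range is limited). The gripper opens to 85 mm and grips with 20 to 120 N. Pads are 22 mm wide; open, the fingers measure 114 mm over their backs; the gripper's body (76 mm by 85 mm) begins 54 mm behind the grasp point. The pads swing forward as they close: fully open they stand 13 mm farther back than shut.
Start: joints at [-1.254, 0.417, -0.01, 1.614, 0.005, 1.111, -0.053], TCP at [0.219, 0.585, 0.231] pointing down, gripper open.
Joint ranges: [-2.81, 2.81], [-0.39, 2.02], [-1.27, 1.25], [0.06, 2.57], [-1.19, 4.33], [0.19, 2], [-2.82, 2.82]. Speed limits (rad/s): [1.89, 1.89, 2.39, 2.39, 3.01, 3.01, 3.01].

## Interface

Orientations are given as a unit quaternion [w, x, y, z].
In Python, from workcell import env gives the robot as it stands. The module is installed in compiled form; this text tells all that it offers.
- The arm moves only by the tool send_rows, never from a script. Its argument "steps" is a list of rows, each a list of 3 entries, a list of its own where there are three numbers: the shift along the tool's x, y, z in cm, then the turn about the tool's z in degrees, then the gripper command: -1 is shut, 1 is fully open, values between are in proportion. A call has 1 to 5 rows; each row is the pose to reach, as a shift and turn from the pose commanded when the call began, along the tool's axes at that moment; what a row does not reach only later rows make up. A row lasts 1/8 s, in which the tool goes at most 62.5 mm and 10.7 degrees, less where a joint would pass 70% of its speed; a pose out of reach is approached as far as the arm can. A call with a gripper value outside its range is refused whole. The fingers move at their own pace and stop on an object; "grip_force" is the grip in N (left out, the last holds). Time passes only in rows, so rows that repeat a pose let the fingers close. It gives the time, the measured TCP pose, the force, the opening and the grip force at its end, in the units of the state.
- env.state(): the state, without advancing time (a new reading comes with each control period).
- env.camera(name): name is "side" or "top" or "wrist"; returns a dict with "image" (384x512x3 uint8, blue, green, red), "vertical_fov" (degrees; the focal length in pixels is half the picture's height over the tangent of half this angle, whatever the lens; pixels are square), "cx", "cy" (the principal point, pixels), "k1" (the pictures are not rectified: a ray, as slopes to the right and down, at radius r is drawn at 1 + k1 r^2 times it, then the intrinsics apply), "origin" and "rotation" of the camera in the world. Camera axes: x right, y down, z forward; pixel columns grow to the right and rows downward; lengths in m; the calibration is good to about 2 mm. A picture is of the moment at which its call begins. There is no depth.
- env.hand_in(): hands the job in; it is judged then, once.
The state is a dict: "clock": time; "joint_positions": joint angles; "joint_vel": joint speeds; "joint_efforts": joint torques, N m; "ee_pos": TCP position; "ee_rot": TCP orientation; "ft_force": force on the tool from outside, world axes, zero at the start; "wrist_torque": the same for the moment, N m; "width": finger opening in m; "grasp_force": force on a finger pad.
Only numpy, scipy, OpenCV 4.12 (cv2) and the standard library are available. Lean on these libraries where they do the work, as an engineer would, in place of code of your own. Each camera call takes 0.05 s, during which the arm holds its last target. There are 200 camera calls.

## Task

On the small optical bench, push the lug of the filter bar with a fingertip, feeling the clicks, until the bar rests in its third click counted from the dark end stop (it may already stand in the first), so that the green filter stands in the beam; do not let it run on to the open window beyond, which would dazzle the camera. Then press the red button of the release box to take the picture, and let it come up again. Nothing is pinched or lifted, push the bench only gently, and leave the things lying around where they are.

Things in the scene. Friction and masses are not known exactly. Their poses are not given: they have to be found in the camera images.
- bench: fixed optical bench on a 350 mm rail; origin on the worktop under the black slide holder (36 mm wide in y, 127 mm high with its brass barrel). x runs along rail and beam: blue camera (x -180 to -99 mm, 92 mm high), specimen frame (x -60, 115 mm high), holder, lamp (x +33 to +143, 110 mm high). y is the direction in which the filter bar is pushed.
- filter_bar (a joint): travel (m) of the filter bar along bench +y: 0 dark end stop, then detents at 0.018 red, 0.036 amber, 0.054 green (three dots), 0.072 open window and end. A sprung roller pulls the bar into the nearest detent, from up to 9 mm either side. Leaving one takes about 5 N, falling to nothing half-way; then it snaps on by itself. Starts in dark or red.
- lug_face (a point): point on the flat pushed (-y) face of the upright orange thumb lug at the end of the filter bar, on its middle line, 106 mm above the worktop; moves with the bar. The lug is a plate 30 mm wide (bench x), 8 mm thick (y), from 58 to 118 mm above the worktop. Pressing its two broad faces at once counts as pinching.
- release (a joint): red push button of the release box, m of travel: 0 up, 0.005 fully down; springs back, fully down takes 5 N; the camera fires at 0.003
- release_top (a point): centre of the top of the red button (24 mm across), which is pressed straight down; the button stands on a grey box 62 x 96 mm, 28 mm high, fixed to the worktop
- weight_500g: loose pale brass-coloured weight with a knob on top, 38 mm across, 62 mm high, bystander; origin under its centre
- weight_200g: loose pale brass-coloured weight with a knob on top, 28 mm across, 46 mm high, bystander; origin under its centre
- weight_100g: loose pale grey weight with a knob on top, 22 mm across, 37 mm high, bystander; origin under its centre
- striker: loose round grey metal disc with a stub, 68 x 84 x 22 mm, bystander; origin under its centre
- hexkey: loose black hex key, 45 x 125 x 10 mm, bystander; origin under its centre
Mind the look-alikes: they are no part of the job. Several things look just like the part that bears release: the one meant starts farthest to the robot's left.

How it is judged:
On the way, in this order (a step that is already met when the one before it is completed fails the run):
1. the green filter, third click, rests in the beam (value of joint filter_bar between 0.051 and 0.057 m), for 0.3 s.
2. the release button is pressed (value of joint release above 0.003 m), for 0.05 s.
At the end, for the whole second after the job is handed in: the filter bar rests in its third detent (54 mm, within 3 mm) and the release button, having been pressed, is up again (within 1 mm) (all of step 1 and value of joint release below 0.001 m); the robot touches nothing.
It fails at once if the bar runs past the third click towards the open window (value of joint filter_bar above 0.063 m).
It fails at once if the button is pressed while the green filter is not in the beam (value of joint release above 0.002 m and not (value of joint filter_bar between 0.05 and 0.058 m)).
It fails at once if the lug is pinched: both its faces pressed at once (contact force between the fingers and lug_push above 1 N and contact force between the fingers and lug_back above 1 N).
It fails at once if the bench is pushed or struck with more than 20 N (contact force between any of the arm, the fingers and bench above 20 N).
It fails at once if a thing lying around is moved by more than 15 mm (distance of any of weight_500g, weight_200g, weight_100g, striker, hexkey from where it was at the start of the episode above 0.015 m).
It also fails if it takes over 42 s, if anything falls off the work surface, if the arm or the gripper's body presses on something with over 40 N, if the wrist force passes 120 N, or if a joint passes its speed limit or range.

## Working session

There is one attempt and no reset: what is moved stays moved. The work goes in short steps, Python scripts to look and compute and a tool call to move; the robot and the scene stay as the last step left them, time stands still between calls to the robot, and variables do not carry over. Pictures are saved under pics/ and viewed, at most 10 in all, crops included, and the job is handed in when it is done.

Besides the shell and the picture viewer there is one more tool, called after "Emit:" as name(argument=value, ...), one argument or row to a line, values as JSON. send_rows: Moves the arm, as the interface text tells. Its arguments: {"type":"object","properties":{"steps":{"type":"array"},"grip_force":{"type":"number"}},"required":["steps"]}

```bash
mkdir -p pics; cat > h.py <<'E'
import numpy as np, cv2, json
from workcell import env
def snap(n,f):
    c=env.camera(n); cv2.imwrite(f'pics/{f}.png',c['image'])
    np.savez(f'pics/{f}.npz',**{k:v for k,v in c.items()}); return c
def K(c):
    h,w=c['image'].shape[:2]; f=h/2/np.tan(np.radians(float(c['vertical_fov']))/2)
    return np.array([[f,0,float(c['cx'])],[0,f,float(c['cy'])],[0,0,1]]), np.array([float(c['k1']),0,0,0])
def ray(c,u,v):
    k,d=K(c); p=cv2.undistortPoints(np.array([[[u,v]]],float),k,d)[0,0]
    return np.array(c['origin']), np.array(c['rotation'])@np.array([p[0],p[1],1])
def atz(c,u,v,z):
    o,r=ray(c,u,v); return o+r*(z-o[2])/r[2]
def tri(*a):
    A=np.zeros((3,3));b=np.zeros(3)
    for c,u,v in a:
        o,r=ray(c,u,v); r=r/np.linalg.norm(r); P=np.eye(3)-np.outer(r,r); A+=P;b+=P@o
    return np.linalg.solve(A,b)
def proj(c,p):
    k,d=K(c); R=np.array(c['rotation']); q=R.T@(np.array(p)-np.array(c['origin']))
    return cv2.projectPoints(q.reshape(1,1,3),np.zeros(3),np.zeros(3),k,d)[0].ravel()
def load(f): return dict(np.load(f'pics/{f}.npz'))
E
python3 - <<'E'
from h import *
for n in('top','side'):
    c=snap(n,n+'0'); print(n,c['origin'],c['vertical_fov'],np.round(c['rotation'],2).tolist())
s=env.state(); print(s['ee_pos'],s['ee_rot'],s['ft_force'],s['clock'])
E
```

```text
top [ 0.31456593 -0.22040803  0.99193839] 57.99876140490083 [0.05, -0.7, 0.71, -0.07]
side [ 0.19197541 -1.28203548  0.52983306] 51.205431413902296 [-0.56, 0.82, -0.11, 0.07]
[0.21934585 0.5849195  0.23072188] [-5.21915320e-05  1.78398463e-01  9.83958170e-01 -5.51965157e-04] [0.44832498 1.05315793 0.37450137] 0.1
```

View pics/top0.png

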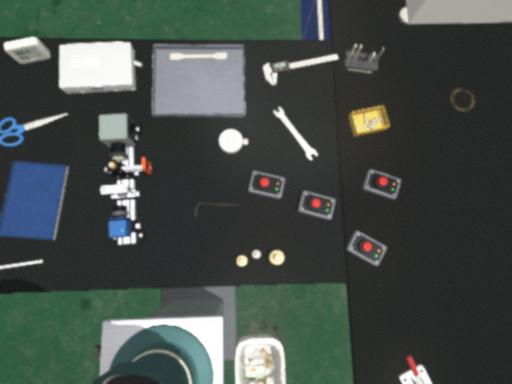

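View pics/side0.png

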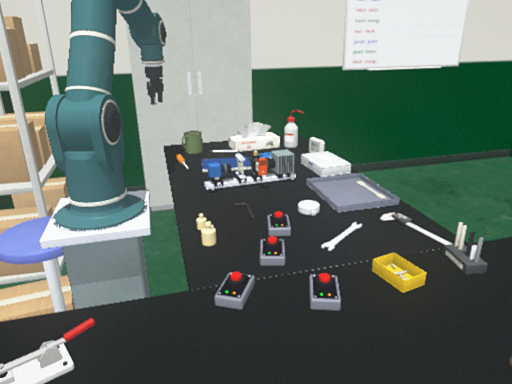

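```bash
sed -i "s/^def ray/from scipy.spatial.transform import Rotation as Ro\ndef RM(c): q=np.array(c['rotation']); return Ro.from_quat(np.r_[q[1:],q[0]]).as_matrix() if q.size==4 else q\ndef ray/; s/np.array(c\['rotation'\])@/RM(c)@/; s/R=np.array(c\['rotation'\])/R=RM(c)/" h.py
python3 - <<'E'
from h import *
t=load('top0');s=load('side0')
a=cv2.resize(t['image'][100:260,80:180],None,fx=3.7,fy=3.7,interpolation=2)
b=cv2.resize(s['image'][140:260,190:310],None,fx=3.4,fy=3.4,interpolation=2)
h=max(a.shape[0],b.shape[0]);o=np.zeros((h,a.shape[1]+b.shape[1],3),np.uint8)
o[:a.shape[0],:a.shape[1]]=a;o[:b.shape[0],a.shape[1]:]=b
cv2.imwrite('pics/z1.png',o);print(a.shape,b.shape)
print(proj(t,[0,0,0]))
def cent(c,box,lo,hi):
    x0,y0,x1,y1=box; im=c['image'][y0:y1,x0:x1].astype(int); m=(im[...,2]>110)&(im[...,2]-im[...,1]>60)&(im[...,2]-im[...,0]>60)
    v,u=np.nonzero(m); return u.mean()+x0,v.mean()+y0,m.sum(),u.min()+x0,u.max()+x0,v.min()+y0,v.max()+y0
for n,c,bx in(('tb',t,(255,170,280,197)),('sb',s,(265,208,292,224)),('tl',t,(135,150,160,182)),('sl',s,(250,150,275,182))):
    print(n,cent(c,bx,0,0))
tb=cent(t,(255,170,280,197),0,0);sb=cent(s,(265,208,292,224),0,0)
print(tri((t,*tb[:2]),(s,*sb[:2])))
tb=cent(t,(135,150,160,182),0,0);sb=cent(s,(250,150,275,182),0,0)
print(tri((t,*tb[:2]),(s,*sb[:2])))
E
```

```text
(592, 370, 3) (408, 408, 3)
[160.96926741 378.96033425]
tb (np.float64(264.19736842105266), np.float64(181.71052631578948), np.int64(76), np.int64(260), np.int64(269), np.int64(177), np.int64(186))
sb (np.float64(278.0740740740741), np.float64(213.96296296296296), np.int64(54), np.int64(274), np.int64(282), np.int64(211), np.int64(217))
tl (np.float64(145.26415094339623), np.float64(165.04716981132074), np.int64(106), np.int64(141), np.int64(150), np.int64(157), np.int64(173))
sl (np.float64(261.9), np.float64(166.3357142857143), np.int64(140), np.int64(258), np.int64(266), np.int64(158), np.int64(175))
[ 0.51218456 -0.28115976  0.04602392]
[0.55269516 0.03609984 0.08815496]
```

View pics/z1.png

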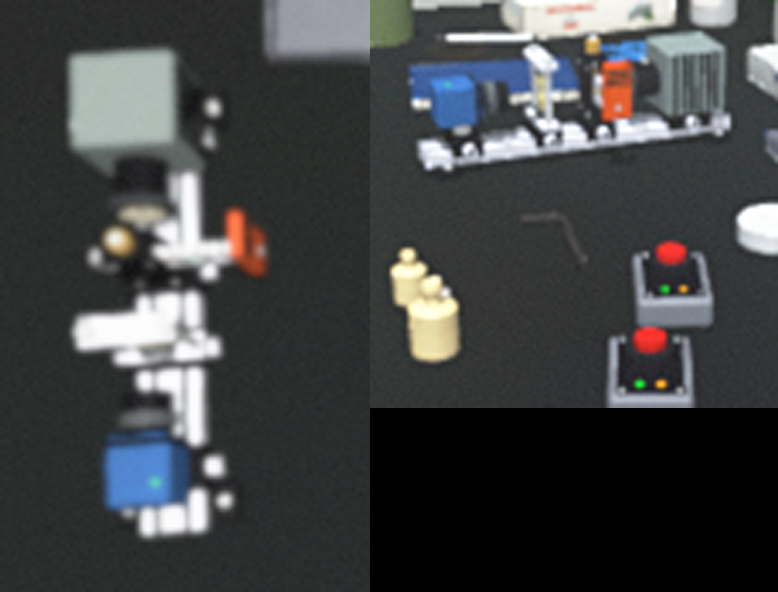

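```bash
python3 - <<'E'
from h import *
t=load('top0');s=load('side0')
a=atz(s,208.5,186,.02);b=atz(s,294.4,176,.02);print(a,b,np.degrees(np.arctan2(*(b-a)[1::-1])),np.linalg.norm(b-a))
T=lambda x,y:(80+x/3.7,100+y/3.7)
# lamp top corners, z=.11
for p in[(72,57),(175,50),(72,143),(178,148)]: print('lamp',atz(t,*T(*p),.11))
for p in[(107,437),(187,437),(107,508),(187,508)]: print('cam',atz(t,*T(*p),.092))
print('barrel top',atz(t,*T(120,238),.127),'frame',[atz(t,*T(*p),.115) for p in[(75,333),(150,328)]])
print('lug top',[atz(t,*T(*p),.118) for p in[(228,210),(240,210),(240,265),(252,265)]])
E
```

```text
[0.36257159 0.07421872 0.02      ] [0.69555407 0.086648   0.02      ] 2.13769501829238 0.3332143826164978
lamp [0.68248367 0.15167788 0.11      ]
lamp [0.68761088 0.08041834 0.11      ]
lamp [0.61888595 0.14867556 0.11      ]
lamp [0.61474315 0.0757998  0.11      ]
cam [0.41311349 0.1217807  0.092     ]
cam [0.4119686  0.06771882 0.092     ]
cam [0.36440862 0.11926908 0.092     ]
cam [0.36309577 0.06572052 0.092     ]
barrel top [0.54528631 0.10643006 0.127     ] frame [array([0.48214344, 0.1377853 , 0.115     ]), array([0.48481925, 0.08806407, 0.115     ])]
lug top [array([0.56688248, 0.03747295, 0.118     ]), array([0.56679589, 0.02928067, 0.118     ]), array([0.52754752, 0.02811914, 0.118     ]), array([0.52744039, 0.01997496, 0.118     ])]
```

Emit:
send_rows(
  steps=[
    [[-4.4,-4.05,0],5.5,-1],
    [[-8.9,-8.1,0],11,-1],
    [[-13.3,-12.2,0],16.5,-1],
    [[-17.8,-16.3,0],22,-1],
    [[-22.2,-20.3,0],27.5,-1],
  ],
  grip_force=40,
)

```text
clock: 0.72
ee_pos: [0.3566, 0.3152, 0.2312]
ee_rot: [-0.0, 0.409, 0.913, -0.0]
ft_force: [2.0, 0.3, -0.4]
width: 0.0003
grasp_force: 0.0
```

```bash
cat > rel.py <<'E'
import sys
from h import *
# world target xyz, tool-x heading deg -> shift cm, turn deg
def rel(p,head=None):
    s=env.state(); q=np.array(s['ee_rot']); R=Ro.from_quat(np.r_[q[1:],q[0]]).as_matrix()
    h=np.degrees(np.arctan2(R[1,0],R[0,0])); print('t',s['clock'],'pos',np.round(s['ee_pos'],4),'head',h,'tilt',R[:,2].round(3),'F',np.round(s['ft_force'],2),'w',s['width'])
    print('shift cm',np.round(R.T@(np.array(p)-s['ee_pos'])*100,2),'turn',None if head is None else h-head)
if __name__=='__main__': a=list(map(float,sys.argv[1:])); rel(a[:3],a[3] if len(a)>3 else None)
E
python3 rel.py .548 -.06 .231 93.5
```

```text
t 0.725 pos [0.3566 0.3152 0.2312] head 131.75762995974307 tilt [-0. -0. -1.] F [ 1.99  0.34 -0.45] w 0.0002572947833803074
shift cm [-4.074e+01 -1.071e+01  2.000e-02] turn 38.25762995974307
```

Emit:
send_rows(
  steps=[
    [[-5.8,-1.5,0],6,-1],
    [[-11.6,-3.1,0],12,-1],
    [[-17.5,-4.6,0],18,-1],
    [[-23.3,-6.1,0],24,-1],
    [[-29.1,-7.6,0],30,-1],
  ],
)

```text
clock: 1.35
ee_pos: [0.4945, 0.0481, 0.2314]
ee_rot: [0.0, 0.631, 0.776, 0.0]
ft_force: [0.4, 0.7, 0.1]
width: -0.0001
grasp_force: 0.0
```

```bash
python3 rel.py .548 -.07 .2 93.5
```

```text
t 1.35 pos [0.4945 0.0481 0.2314] head 101.76091323744546 tilt [ 0.  0. -1.] F [0.37 0.71 0.09] w -5.239272346520166e-05
shift cm [-12.65   2.83   3.14] turn 8.260913237445465
```

Emit:
send_rows(
  steps=[
    [[-5.5,1.2,0.5],4,-1],
    [[-11,2.4,1.5],8.3,-1],
    [[-12.6,2.8,3.1],8.3,-1],
    [[-12.6,2.8,3.1],8.3,-1],
  ],
)

```text
clock: 1.85
ee_pos: [0.5469, -0.0687, 0.1991]
ee_rot: [-0.001, 0.685, 0.729, -0.001]
ft_force: [-0.1, 0.1, 1.0]
width: 0.0003
grasp_force: 0.0
```

```bash
python3 rel.py .548 -.03 .1 93.5; python3 -c "
from h import *
w=snap('wrist','w1');t=snap('top','top1')
a=cv2.resize(w['image'],None,fx=1,fy=1);b=cv2.resize(t['image'][120:220,90:190],None,fx=2.8,fy=2.8,interpolation=2)
o=np.zeros((384,792,3),np.uint8);o[:,:512]=a;o[:280,512:]=b;cv2.imwrite('pics/z2.png',o);print(w['origin'])"
```

```text
t 1.85 pos [ 0.5469 -0.0687  0.1991] head 93.52267721306141 tilt [-0.002 -0.001 -1.   ] F [-0.14  0.05  1.  ] w 0.00026340198316439004
shift cm [3.87 0.37 9.91] turn 0.02267721306141368
[0.5418497  0.00787816 0.3426364 ]
```

View pics/z2.png

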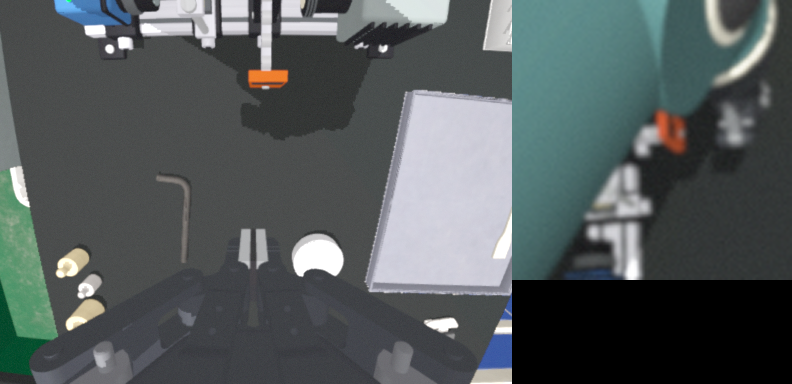

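```bash
python3 - <<'E'
from h import *
w=load('w1')
im=w['image'].astype(int)[60:95,235:300]; m=(im[...,2]-im[...,0]>70)&(im[...,2]>120)
v,u=np.nonzero(m);print(u.min()+235,u.max()+235,v.min()+60,v.max()+60)
for r in range(35):
    q=np.nonzero(m[r])[0]
    if len(q):print(r+60,q.min()+235,q.max()+235,im[r,q.min():q.max()+1].mean(0).astype(int))
a=cv2.resize(w['image'][0:110,130:430],None,fx=2.6,fy=2.6,interpolation=2);cv2.imwrite('pics/z3.png',a)
E
```

```text
248 287 70 87
70 249 287 [ 83 119 196]
71 248 287 [ 55 126 232]
72 248 287 [ 45 126 236]
73 248 287 [ 46 126 236]
74 248 287 [ 46 125 235]
75 248 287 [ 46 125 235]
76 248 287 [ 46 125 235]
77 248 287 [ 45 124 235]
78 248 287 [ 45 124 235]
79 248 287 [ 46 125 235]
80 248 287 [ 45 123 233]
81 248 287 [ 40 105 209]
82 249 286 [ 51  79 152]
83 249 284 [56 65 97]
84 249 283 [ 47  72 133]
85 249 282 [ 44  89 178]
86 249 281 [ 64 108 187]
87 250 279 [ 83 104 155]
```

View pics/z3.png

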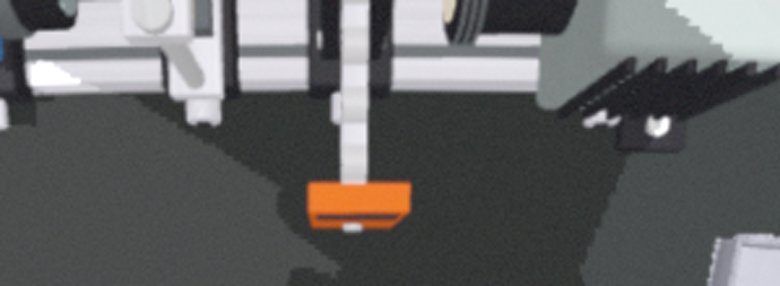

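```bash
python3 - <<'E'
from h import *
w=load('w1')
for p in[(248,70),(287.5,70),(248,81.5),(287.5,81.5)]:print(p,atz(w,*p,.118).round(4))
Z=lambda x,y:(130+x/2.6,y/2.6)
a,b=atz(w,*Z(20,93),.02),atz(w,*Z(540,90),.02);print(a,b,np.degrees(np.arctan2(*(b-a)[1::-1])))
# bar top edges
for p in[(341,20),(370,20),(341,180),(368,180)]:print(atz(w,*Z(*p),.075).round(4))
E
```

```text
(248, 70) [0.5356 0.0365 0.118 ]
(287.5, 70) [0.5662 0.0384 0.118 ]
(248, 81.5) [0.5361 0.0281 0.118 ]
(287.5, 81.5) [0.567 0.03  0.118]
[0.41044008 0.07787329 0.02      ] [0.62791727 0.09141572 0.02      ] 3.5632406924060325
[0.543 0.094 0.075]
[0.5528 0.0947 0.075 ]
[0.5465 0.0433 0.075 ]
[0.5561 0.0439 0.075 ]
```

```bash
python3 rel.py .5537 -.0069 .094 93.5
```

```text
t 1.95 pos [ 0.5473 -0.0669  0.2004] head 93.67534627270828 tilt [-0.001  0.    -1.   ] F [-0.04  0.33  0.9 ] w 0.00015124148901426778
shift cm [ 5.94  1.03 10.64] turn 0.17534627270828196
```

Emit:
send_rows(
  steps=[
    [[0,1.0,5.0],0.2,-1],
    [[0,1.0,10.6],0.2,-1],
    [[3,1.0,10.6],0.2,-1],
    [[5.0,1.0,10.6],0.2,-1],
    [[5.9,1.0,10.6],0.2,-1],
  ],
)

```text
clock: 2.58
ee_pos: [0.5542, -0.006, 0.0954]
ee_rot: [0.0, 0.685, 0.729, 0.001]
ft_force: [1.2, 0.3, -0.6]
width: -0.0
grasp_force: 0.0
```

```bash
cat > st.py <<'E'
from h import *
import sys
s=env.state(); d=np.array(s['ee_pos'])[:2]-[.5515,.029]; b=np.array([-.062,.998]); 
print('t',s['clock'],'pos',np.round(s['ee_pos'],4),'F',np.round(s['ft_force'],2),'push mm past nominal contact',round(1e3*d@b+11,2),'lateral',round(1e3*(d@[.998,.062]),2))
if len(sys.argv)>1: snap('wrist',sys.argv[1])
E
python3 st.py w2
```

```text
t 2.575 pos [ 0.5542 -0.006   0.0954] F [ 1.18  0.32 -0.64] push mm past nominal contact -24.12 lateral 0.51
```

View pics/w2.png

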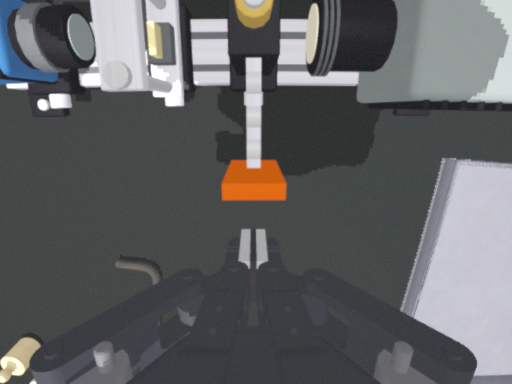

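Emit:
send_rows(
  steps=[
    [[1.0,0,0],0,-1],
    [[1.8,0,0],0,-1],
    [[2.0,0,0],0,-1],
    [[2.2,0,0],0,-1],
    [[2.4,0,0],0,-1],
  ],
)

```text
clock: 3.25
ee_pos: [0.5522, 0.0157, 0.0943]
ee_rot: [0.0, 0.686, 0.728, -0.0]
ft_force: [-1.1, -0.9, 0.4]
width: 0.0002
grasp_force: 0.0
```

```bash
python3 st.py
```

```text
t 3.25 pos [0.5522 0.0157 0.0943] F [-1.12 -0.89  0.37] push mm past nominal contact -2.32 lateral -0.08
```

Emit:
send_rows(
  steps=[
    [[0.15,0,0],0,-1],
    [[0.3,0,0],0,-1],
    [[0.4,0,0],0,-1],
    [[0.4,0,0],0,-1],
  ],
)

```text
clock: 3.75
ee_pos: [0.5521, 0.0193, 0.0943]
ee_rot: [0.0, 0.686, 0.728, -0.0]
ft_force: [0.1, -4.7, -0.1]
width: 0.0001
grasp_force: 2.3
```

```bash
python3 st.py
```

```text
t 3.75 pos [0.5521 0.0193 0.0943] F [ 0.08 -4.73 -0.1 ] push mm past nominal contact 1.3 lateral -0.04
```

Emit:
send_rows(
  steps=[
    [[0.15,0,0],0,-1],
    [[0.3,0,0],0,-1],
    [[0.3,0,0],0,-1],
  ],
)

```text
clock: 4.12
ee_pos: [0.5518, 0.0233, 0.0943]
ee_rot: [-0.0, 0.685, 0.728, 0.0]
ft_force: [1.5, -1.2, -0.1]
width: -0.0003
grasp_force: 0.5
```

```bash
python3 st.py w3; python3 - <<'E'
from h import *
im=load('w3')['image'].astype(int)
def lug(f):
    im=load(f)['image'].astype(int);m=(im[...,2]-im[...,0]>70)&(im[...,2]>180)&(im[...,1]<150)
    n=m[:260,150:360].sum(1); v=np.nonzero(n>25)[0]; print(f,v.min(),v.max(),n[v].max())
lug('w2');lug('w3')
E
```

```text
t 4.125 pos [0.5518 0.0233 0.0943] F [ 1.46 -1.23 -0.08] push mm past nominal contact 5.3 lateral -0.03
w2 161 199 64
w3 195 245 61
```

Emit:
send_rows(
  steps=[
    [[0.15,0,0],0,-1],
    [[0.3,0,0],0,-1],
    [[0.4,0,0],0,-1],
    [[0.4,0,0],0,-1],
  ],
)

```text
clock: 4.68
ee_pos: [0.5517, 0.0272, 0.0943]
ee_rot: [-0.0, 0.685, 0.728, 0.0]
ft_force: [0.9, -0.4, 0.9]
width: 0.0
grasp_force: 0.0
```

```bash
python3 st.py w4; cat > lug.py <<'E'
from h import *
import sys
# row of the lug's front top edge (colour change top->face) -> face y at z=.118, in bench mm from start
def lug(f):
    c=load(f);im=c['image'].astype(int)
    m=(im[...,2]-im[...,0]>70)&(im[...,2]>150)
    for v in range(100,270):
        q=np.nonzero(m[v,150:380])[0]
        if len(q)>25: print(v,q.min()+150,q.max()+150,im[v,q.min()+150:q.max()+151].mean(0).astype(int))
lug(sys.argv[1])
E
python3 lug.py w4 | sed -n '1p;$p'; python3 lug.py w3 | awk 'NR%3==1'
```

```text
t 4.675 pos [0.5517 0.0272 0.0943] F [ 0.87 -0.37  0.94] push mm past nominal contact 9.16 lateral 0.04
102 241 267 [ 90 164 193]
245 225 284 [ 60 102 190]
194 233 275 [ 93 120 177]
197 232 276 [ 73 119 192]
200 231 277 [ 78 124 198]
203 231 277 [ 76 124 199]
206 230 278 [ 61 113 197]
209 229 279 [ 18  89 194]
212 229 280 [ 17  89 194]
215 228 280 [ 17  89 195]
218 227 281 [ 16  89 194]
221 226 282 [ 17  89 194]
224 226 283 [ 17  89 194]
227 225 284 [ 17  89 194]
230 224 284 [ 17  90 196]
233 224 285 [ 21 102 219]
236 224 285 [ 22 103 219]
239 224 285 [ 22 102 219]
242 224 285 [ 22 102 218]
245 224 284 [ 47 104 207]
```

View pics/w4.png

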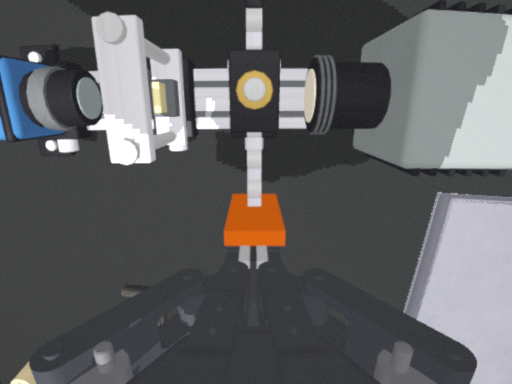

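```bash
python3 - <<'E'
from h import *
c=load('w4');b=np.array([-.062,.998])
f=lambda v,z:atz(c,254,v,z)[:2]@b*1e3
f0=np.array([.5515,.029])@b*1e3
print('start face',f0,'barrel',f(90,.127),'lug face now',f(232,.118),'holder -y edge lower/upper',[ (z,f(135,z),f(52,z)) for z in(.08,.09,.1,.11)])
E
```

```text
start face -5.250999999999999 barrel 76.66589221088257 lug face now 11.568948426658682 holder -y edge lower/upper [(0.08, np.float64(54.9765884256591), np.float64(99.0928848270541)), (0.09, np.float64(55.90080882429846), np.float64(97.22380500445759)), (0.1, np.float64(56.82502922293782), np.float64(95.35472518186111)), (0.11, np.float64(57.74924962157717), np.float64(93.48564535926455))]
```

Emit:
send_rows(
  steps=[
    [[0.15,0,0],0,-1],
    [[0.3,0,0],0,-1],
    [[0.3,0,0],0,-1],
  ],
)

```text
clock: 5.1
ee_pos: [0.5514, 0.0301, 0.0943]
ee_rot: [0.0, 0.685, 0.728, -0.0]
ft_force: [-0.2, 0.3, 0.6]
width: 0.0001
grasp_force: 0.0
```

```bash
cat > face.py <<'E'
from h import *
import sys
# bench travel from start, from -y edge of bright lug top
b=np.array([-.062,.998])
for n in sys.argv[1:]:
    c=load(n);im=c['image'].astype(int);m=(im[...,2]-im[...,0]>70)&(im[...,2]>150)&(im[...,1]<140)
    n2=m[100:290,200:310].sum(1);v=np.nonzero(n2>30)[0].max()+100
    print(n,'row',v,'moved mm',round(atz(c,254,v+.7,.118)[:2]@b*1e3+5.25,2))
E
python3 st.py w5;python3 face.py w2 w3 w4 w5
```

```text
t 5.1 pos [0.5514 0.0301 0.0943] F [-0.16  0.33  0.58] push mm past nominal contact 12.08 lateral -0.01
w2 row 200 moved mm -0.52
w3 row 245 moved mm 5.43
w4 row 245 moved mm 9.26
w5 row 235 moved mm 17.72
```

Emit:
send_rows(
  steps=[
    [[0.3,0,0],0,-1],
    [[0.6,0,0],0,-1],
    [[0.8,0,0],0,-1],
    [[1.0,0,0],0,-1],
    [[1.0,0,0],0,-1],
  ],
)

```text
clock: 5.78
ee_pos: [0.5508, 0.0401, 0.0943]
ee_rot: [-0.0, 0.685, 0.728, 0.0]
ft_force: [0.2, -2.0, 0.1]
width: -0.0001
grasp_force: 0.9
```

```bash
python3 st.py w6;python3 face.py w6
```

```text
t 5.775 pos [0.5508 0.0401 0.0943] F [ 0.25 -2.02  0.11] push mm past nominal contact 22.1 lateral -0.02
w6 row 245 moved mm 22.24
```

Emit:
send_rows(
  steps=[
    [[0.2,0,0],0,-1],
    [[0.4,0,0],0,-1],
    [[0.5,0,0],0,-1],
    [[0.55,0,0],0,-1],
    [[0.55,0,0],0,-1],
  ],
)

```text
clock: 6.45
ee_pos: [0.5505, 0.0455, 0.0943]
ee_rot: [-0.0, 0.685, 0.728, 0.0]
ft_force: [1.2, -0.6, -0.3]
width: -0.0003
grasp_force: 0.0
```

```bash
python3 st.py w7;python3 face.py w7
```

```text
t 6.45 pos [0.5505 0.0455 0.0943] F [ 1.17 -0.62 -0.26] push mm past nominal contact 27.53 lateral 0.05
w7 row 230 moved mm 35.88
```

Emit:
send_rows(
  steps=[
    [[-3,0,0],0,-1],
    [[-6,0,0],0,-1],
    [[-10,0,-4],0,-1],
    [[-14,0,-8],0,-1],
    [[-14,0,-8],0,-1],
  ],
)

```text
clock: 7.12
ee_pos: [0.56, -0.0981, 0.1772]
ee_rot: [0.002, 0.687, 0.726, 0.001]
ft_force: [1.1, 0.2, -0.9]
width: 0.0
grasp_force: 0.0
```

```bash
python3 st.py w8; python3 - <<'E'
from h import *
w=load('w8');c=snap('side','s8');t=snap('top','t8')
print(w['origin'])
o=np.zeros((600,800,3),np.uint8)
o[:384,:512]=w['image']
b=cv2.resize(c['image'][140:200,195:305],None,fx=2.6,fy=2.6,interpolation=2);o[:b.shape[0],512:512+b.shape[1]]=b
t0=cv2.resize(t['image'][100:200,80:180],None,fx=2.8,fy=2.8,interpolation=2);o[200:480,515:795]=t0
cv2.imwrite('pics/z8.png',o)
E
```

```text
t 7.125 pos [ 0.56   -0.0981  0.1772] F [ 1.09  0.16 -0.94] push mm past nominal contact -116.33 lateral 0.58
[ 0.55435817 -0.02136428  0.3206995 ]
```

View pics/z8.png

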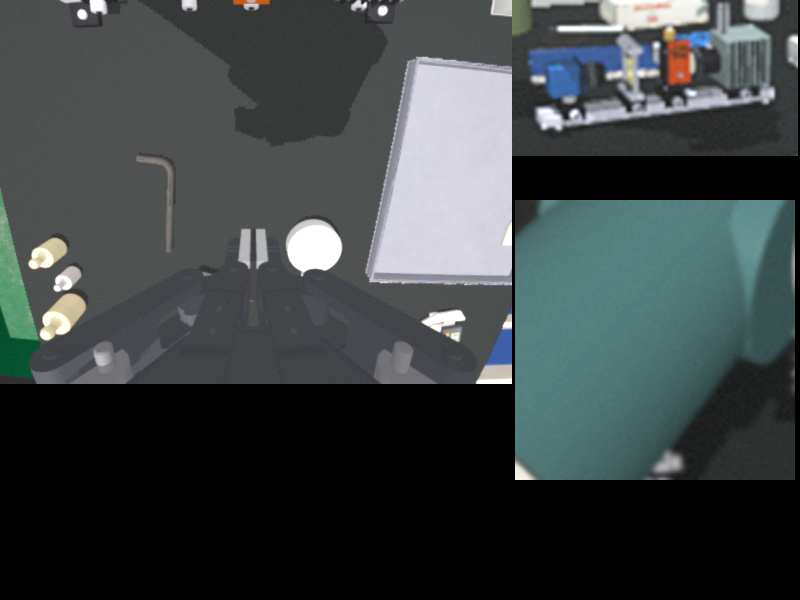

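```bash
python3 rel.py .512 -.37 .165 93.5
```

```text
t 7.275 pos [ 0.5586 -0.0934  0.1736] head 93.48780515815288 tilt [-0.001  0.    -1.   ] F [-0.55  0.98  0.54] w 0.0001514942212560998
shift cm [-27.32  -6.33   0.85] turn -0.012194841847119164
```

Emit:
send_rows(
  steps=[
    [[-5.5,-1.3,0],0,-1],
    [[-11,-2.6,0],0,-1],
    [[-16.5,-3.9,0],0,-1],
    [[-22,-5.1,0],0,-1],
    [[-27.3,-6.3,0],0,-1],
  ],
)

```text
clock: 7.9
ee_pos: [0.5124, -0.3709, 0.173]
ee_rot: [-0.001, 0.685, 0.729, -0.0]
ft_force: [-0.3, 0.1, -0.6]
width: 0.0001
grasp_force: 0.0
```

Emit:
send_rows(
  steps=[
    [[0,0,0],0,-1],
    [[0,0,0],0,-1],
  ],
)

```text
clock: 8.15
ee_pos: [0.5128, -0.3692, 0.1731]
ee_rot: [-0.001, 0.685, 0.728, 0.0]
ft_force: [0.7, -0.3, 0.4]
width: -0.0003
grasp_force: 0.0
```

```bash
python3 st.py w9; python3 - <<'E'
from h import *
c=load('w9');im=c['image'].astype(int);m=((im[...,2]-im[...,1]>70)&(im[...,2]-im[...,0]>60)&(im[...,2]>110)).astype(np.uint8)
n,l,s,ce=cv2.connectedComponentsWithStats(m)
for i in range(1,n):
    if s[i,4]>30: print(s[i],ce[i],atz(c,*ce[i],.045).round(4))
E
```

```text
t 8.15 pos [ 0.5128 -0.3692  0.1731] F [ 0.71 -0.31  0.36] push mm past nominal contact -383.97 lateral -63.36
[246  84  25  26 520] [258.07115385  96.45192308] [ 0.5113 -0.2808  0.045 ]
[183 217  23  22 401] [194.08229426 227.61097257] [ 0.4494 -0.4225  0.045 ]
[ 90 307  17  12 109] [ 97.28440367 311.86238532] [ 0.3239 -0.549   0.045 ]
```

View pics/w9.png

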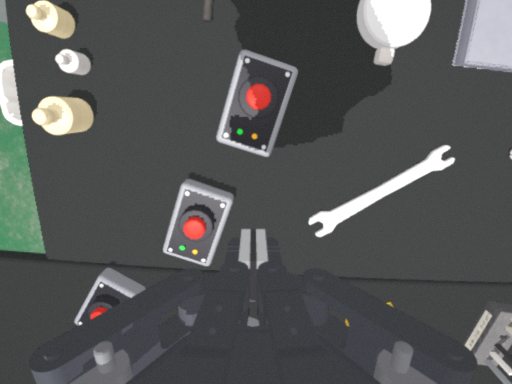

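```bash
python3 rel.py .5113 -.281 .065 93.5
```

```text
t 8.2 pos [ 0.5131 -0.3687  0.1734] head 93.5709965577334 tilt [-0.001  0.001 -1.   ] F [ 0.57 -0.13  0.23] w -0.00013256855678364565
shift cm [ 8.75  0.38 10.85] turn 0.07099655773339464
```

Emit:
send_rows(
  steps=[
    [[4.5,0.3,0],0,-1],
    [[8.7,0.4,0],0,-1],
    [[8.7,0.4,5],0,-1],
    [[8.7,0.4,9],0,-1],
    [[8.7,0.4,10.8],0,-1],
  ],
)

```text
clock: 8.82
ee_pos: [0.511, -0.2815, 0.0644]
ee_rot: [-0.001, 0.685, 0.729, -0.0]
ft_force: [0.5, -0.5, -0.1]
width: 0.0001
grasp_force: 0.0
```

Emit:
send_rows(
  steps=[
    [[0,0,0.4],0,-1],
    [[0,0,0.8],0,-1],
    [[0,0,1.0],0,-1],
    [[0,0,1.2],0,-1],
  ],
)

```text
clock: 9.32
ee_pos: [0.5116, -0.2838, 0.0549]
ee_rot: [0.001, 0.686, 0.728, 0.0]
ft_force: [-0.1, 0.3, 1.1]
width: -0.0001
grasp_force: 0.0
```

```bash
python3 rel.py .5113 -.281 .045
```

```text
t 9.325 pos [ 0.5116 -0.2838  0.0549] head 93.44467214583443 tilt [ 0.001 -0.    -1.   ] F [-0.14  0.3   1.07] w -7.695714015197458e-05
shift cm [ 0.28 -0.01  0.99] turn None
```

Emit:
send_rows(
  steps=[
    [[0.2,0,0.2],0,-1],
    [[0.2,0,0.4],0,-1],
    [[0.2,0,0.5],0,-1],
    [[0.2,0,0.5],0,-1],
  ],
)

```text
clock: 9.82
ee_pos: [0.5111, -0.2816, 0.0493]
ee_rot: [-0.0, 0.686, 0.728, 0.0]
ft_force: [-0.9, 1.3, 2.5]
width: -0.0
grasp_force: 0.8
```

Emit:
send_rows(
  steps=[
    [[0,0,0.15],0,-1],
    [[0,0,0.25],0,-1],
    [[0,0,0.25],0,-1],
  ],
)

```text
clock: 10.2
ee_pos: [0.5111, -0.2816, 0.0469]
ee_rot: [0.0, 0.686, 0.728, 0.0]
ft_force: [-0.2, 1.4, 4.4]
width: 0.0
grasp_force: 1.7
```

Emit:
send_rows(
  steps=[
    [[0,0,0.15],0,-1],
    [[0,0,0.25],0,-1],
    [[0,0,0.25],0,-1],
  ],
)

```text
clock: 10.58
ee_pos: [0.5112, -0.2817, 0.0446]
ee_rot: [0.0, 0.686, 0.728, 0.0]
ft_force: [-1.7, 2.9, 10.1]
width: -0.0
grasp_force: 5.0
```

Emit:
send_rows(
  steps=[
    [[0,0,0],0,-1],
    [[0,0,-1.5],0,-1],
    [[0,0,-6],0,-1],
    [[-4,0,-10],0,-1],
    [[-8.7,0,-12],0,-1],
  ],
)

```text
clock: 11.2
ee_pos: [0.5172, -0.3693, 0.1676]
ee_rot: [0.001, 0.685, 0.729, 0.0]
ft_force: [0.4, 0.2, -0.8]
width: 0.0002
grasp_force: 0.0
```

Emit:
send_rows(
  steps=[
    [[0,0,0],0,-1],
    [[0,0,0],0,-1],
  ],
)

```text
clock: 11.45
ee_pos: [0.5161, -0.3681, 0.1644]
ee_rot: [-0.0, 0.686, 0.728, 0.0]
ft_force: [-0.8, 0.5, -1.1]
width: -0.0
grasp_force: 0.0
```

```bash
python3 st.py w10; python3 - <<'E'
from h import *
t=snap('top','t10')
w=load('w10')['image']
for f in('t10','top0'):
    print()
o=np.hstack([w[:,:440],cv2.resize(t['image'][110:230,90:190],(320,384),interpolation=2)]);cv2.imwrite('pics/z10.png',o)
E
```

```text
t 11.45 pos [ 0.5161 -0.3681  0.1644] F [-0.75  0.51 -1.07] push mm past nominal contact -383.15 lateral -59.99
```

View pics/z10.png

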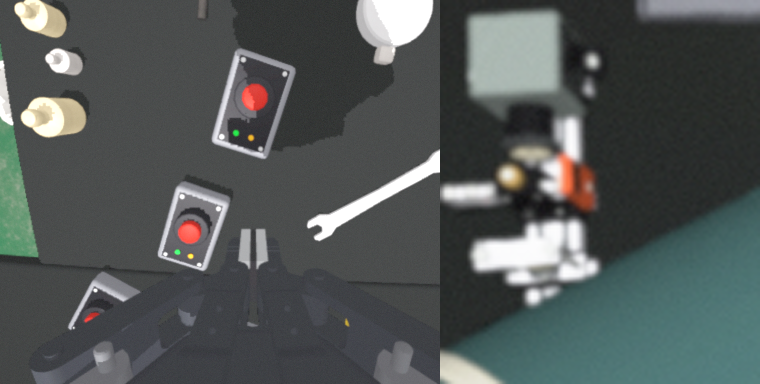

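The button of the left-hand box at (255,97) is up again. The lug sits one click's room from the holder, with the bar sticking out on the far side, and nothing lying around has moved.

```bash
python3 -c "
from h import *
print(env.hand_in())"
```

```text
the job is handed in; nothing more can be done
None
```

I pushed the filter bar two clicks, from red to its third detent (green). I then pressed the release button fully down, let it come up again, and handed the job in at about 11.5 s. I took red as the starting detent from the lug's distance to the holder, because the filter itself could not be seen, and the hand-in gave no verdict.

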